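# Put a washed barrel sleeve on the drain post and hold the post raised

## Task

Push the washed aluminium sleeve fully home over the spigot on the ultrasonic cleaner's drain post, then press the round chrome button so that the post springs up to its first stop. Then pull the post up to its second stop, as far as it goes, and finish still holding it there with the gripper, with the sleeve seated on the spigot and not touched; leave the track segment, the brush tub and the hemostat where they are.

Things in the scene. Friction and masses are not known exactly. Their poses are not given: they have to be found in the camera images.
- sleeve: Plain aluminium tube standing upright on the desk, open at both ends: 24 mm outside diameter, 15 mm bore, 45 mm tall, about 35 g. Origin: on its axis at the centre of its lower end; z runs up along the tube. Either end may be down on the spigot.
- sleeve_mid (a point): Centre of the sleeve, on its axis half way along: 22.5 mm above the desk as it stands, 22.5 mm above spigot_foot when it is home on the spigot.
- cleaner: Cream ultrasonic cleaner fixed to the desk, 150 mm (its x) by 230 mm (its y), flat deck 105 mm high, with an open empty steel tank 110 x 110 mm, 80 mm deep, in its middle. Origin: centre of its underside; x from front panel to back, y along its long side, z up. The drain post stands on the deck at y = +85 mm, the chrome button at y = -85 mm; both belong to it.
- drain_post (a joint): Height (m) the drain post is drawn up: 0 down and locked (pushes carried, pulls resisted) until the button is pressed; then its spring lifts it, damped, in about 0.4 s to the first stop near 0.02 (spring balance). The second stop, 0.070, is the rigid end of travel: pull needed grows to about 8 N there; let go, it sinks back to the first stop.
- pull_tab (a point): Grip point of the post's black pull tab: an upright flat bar 14 mm thick (cleaner's x), 18 mm high, running 62 mm along the cleaner's y from 8 to 70 mm outwards of the post's axis, past the cleaner's end. The point is 48 mm out from the axis, at mid-height of the bar, 139 mm above the desk with the post down. Cleaner's axes; moves with the post.
- spigot_foot (a point): On the steel spigot's axis at its foot, on the flat top of the post's aluminium arm (16 mm wide), 142 mm above the desk with the post down. The upright spigot is over the tank, 60 mm from the post's axis on the side away from the tab: 12 mm diameter, 29 mm high, its last 7 mm tapering to 6 mm. Sleeve home = its lower end rests here. Moves with the post.
- release (a joint): How far in m the round chrome button is pushed down: 0 up, 0.008 fully down. Spring-loaded (1.5 N to start, 5 N fully down), comes back up by itself when let go. The post unlocks at about 0.004 and stays free after that, even when the button is let go.
- release_top (a point): Centre of the top face of the round chrome button, 28 mm diameter, about 125 mm above the desk; pushed straight down.
- track: Bystander: black plastic tank track segment lying on the desk, 46 x 80 x 16 mm. Origin: centre of its underside. Leave alone.
- tub: Bystander: frosted plastic brush tub, 62 mm diameter and 68 mm tall, three brushes standing in it up to 142 mm. Origin: centre of its underside. Leave alone.
- hemostat: Bystander: steel hemostat clamp lying flat, 135 x 67 x 9 mm. Origin: below its middle, on the desk. Leave alone.
Not all that is in view belongs to the job. Of the things shaped like the sleeve, the aluminium one is meant.

How it is judged:
By the outcome, as a careful person would: the job done as asked, in the order asked, and still so for the second after the job is handed in, while the arm keeps its last pose, push and grip.
It also fails if it takes over 64 s, if anything falls off the work surface, if the arm or the gripper's body presses on something with over 40 N, if the wrist force passes 120 N, or if a joint passes its speed limit or range.

## Robot

A 6-joint arm with a two-finger parallel gripper is mounted at the origin on the work surface. World frame = base frame: x ahead of the robot, y to its left, z up, the work surface at z = 0. Lengths are in mm, angles in rad, forces in N, time in s.
With the tool pointing down it reaches from about 300 to 850 mm from the base axis. Payload 4.2 kg.
Tool frame: the origin (TCP) lies at the very end of the fingers, on their centre line; the grasp point (between the pads) lies 19 mm behind it; z points along the fingers, y is the line along which they close (so a half turn about z gives the same grasp; the last joint's range is limited). The gripper opens to 91 mm and grips with 3 to 60 N. Pads are 32 mm wide; open, the fingers measure 118 mm over their backs; the gripper's body (76 mm by 178 mm) begins 60 mm behind the grasp point.
Start: joints at [-0.02, 0.32, 1.565, -0, 1.257, -0.02], TCP at [575.016, 0, 213.976] pointing down, gripper open.
Joint ranges: [-3.11, 3.11], [-0.84, 2.01], [0.21, 2.61], [-1.34, 4.49], [0.05, 2.63], [-2.56, 2.56]. Speed limits (rad/s): [2.57, 2.57, 3.14, 3.14, 3.14, 3.14].

## Interface

Orientations are given as a rotation vector (axis times angle).
In Python, from station import env gives the robot as it stands. The module is installed in compiled form; this text tells all that it offers.
- The arm moves only by the tool step_arm, never from a script. Its argument "deltas" is a list of rows, each an object with "grip": the finger opening in m, from 0 to 0.0912; "travel": the shift along the tool's x, y, z in m, a list of three; "rot": the turn, a rotation vector about the tool's x, y, z in degrees, a list of three. A call has 1 to 8 rows; each row shifts and turns the commanded pose from where the row before left it, along the tool's axes as they then stand; what a row does not reach is not made up. A row lasts 1/10 s, in which the tool goes at most 50 mm and 8.59 degrees, less where a joint would pass 70% of its speed; a pose out of reach is approached as far as the arm can. A call is refused whole if a number of a shift passes 0.05 or a number of a turn 8.59, either way. A call with a gripper value outside its range is refused whole. The fingers move at their own pace and stop on an object; the grip force is fixed at half the most. Time passes only in rows, so rows that do not move let the fingers close. It gives the time, the measured TCP pose, the force, the opening and the grip force at its end, in the units of the state.
- env.sense(): the state, without advancing time (a new reading comes with each control period).
- env.camera(name): name is "scene" or "side" or "wrist"; returns the picture (420x560x3 uint8, blue, green, red); there is no depth.
- env.calibration(name): a dict with "fx", "fy", "cx", "cy" (pixels), "k1" (the pictures are not rectified: a ray, as slopes to the right and down, at radius r is drawn at 1 + k1 r^2 times it, then the intrinsics apply), "view" (4x4, takes a point from world to camera coordinates). Camera axes: x right, y up, looking along -z (the intrinsics and any distortion apply to the point x, -y, -z); pixel columns grow to the right and rows downward; lengths in mm; the calibration is good to about 2 mm. A picture is of the moment at which its call begins: read the wrist's pose just before it. calibration takes no time and is no camera call; for the wrist camera it gives the pose at the moment of the call.
- env.hand_in(): hands the job in; it is judged then, once.
The state is a dict: "time_s": time; "joint_positions": joint angles; "joint_velocities": joint speeds; "joint_efforts": joint torques, N m; "tcp_pos": TCP position; "ee_rot": TCP orientation; "contact_force": force on the tool from outside, world axes, zero at the start; "moment": the same for the moment, N m; "opening": opening from 0.0 (shut) to 1.0 (fully open); "finger_force": force on a finger pad.
Only numpy, scipy, OpenCV 4.12 (cv2) and the standard library are available. Lean on these libraries where they do the work, as an engineer would, in place of code of your own. Each camera call takes 0.05 s, during which the arm holds its last target. There are 200 camera calls.

## Working session

There is one attempt and no reset: what is moved stays moved. The work goes in short steps, Python scripts to look and compute and a tool call to move; the robot and the scene stay as the last step left them, time stands still between calls to the robot, and variables do not carry over. Pictures are saved under pics/ and viewed, at most 10 in all, crops included, and the job is handed in when it is done.

Besides the shell and the picture viewer there is one more tool, called after ">>>" as a command line: name --argument value ..., lists and objects as JSON in quotes. step_arm: Moves the arm, as the interface text tells. Its arguments: {"type":"object","properties":{"deltas":{"type":"array","items":{"type":"object","properties":{"grip":{"type":"number"},"travel":{"type":"array","items":{"type":"number"}},"rot":{"type":"array","items":{"type":"number"}}}}}},"required":["deltas"]}

```bash
mkdir -p pics; cat > h.py <<'E'
import numpy as np, cv2
from station import env
from scipy.spatial.transform import Rotation as R
def proj(c,p):
    p=np.atleast_2d(p); V=np.array(c["view"]); q=p@V[:3,:3].T+V[:3,3]
    x=q[:,0]/-q[:,2]; y=-q[:,1]/-q[:,2]; s=1+c["k1"]*(x*x+y*y)
    return np.c_[c["fx"]*x*s+c["cx"],c["fy"]*y*s+c["cy"]]
def ray(c,uv):
    d=np.array([(uv[0]-c["cx"])/c["fx"],(uv[1]-c["cy"])/c["fy"]]);s=d.copy()
    for _ in range(20): s=d/(1+c["k1"]*(s@s))
    V=np.array(c["view"]); return -V[:3,:3].T@V[:3,3], V[:3,:3].T@np.array([s[0],-s[1],-1])
def onz(c,uv,z):
    o,d=ray(c,uv); return o+d*(z-o[2])/d[2]
def two(c1,u1,c2,u2):
    o1,d1=ray(c1,u1);o2,d2=ray(c2,u2)
    t=np.linalg.lstsq(np.c_[d1,-d2],o2-o1,rcond=None)[0]
    a,b=o1+d1*t[0],o2+d2*t[1]; return (a+b)/2,np.linalg.norm(a-b)
E
python3 - <<'E'
from h import *
for n in("scene","side","wrist"):
    im=env.camera(n); cv2.imwrite(f"pics/{n}0.png",im)
    c=env.calibration(n); print(n,c["fx"],c["k1"],ray(c,(280,210)))
a=cv2.imread("pics/scene0.png");b=cv2.imread("pics/side0.png")
print(env.sense())
E
```

```text
scene 510.49606933772225 -0.11391422316337478 (array([1211.30844332,  410.93193955,  738.99923742]), array([-0.67713233, -0.42077994, -0.60375192]))
side 441.67803872143344 -0.021814573474697167 (array([435.97271162, 877.99382709, 738.25350192]), array([ 0.08926313, -0.81266151, -0.57605118]))
wrist 293.67119089233984 -0.010241006747502498 (array([575.60739414,  73.22668067, 383.77641631]), array([-0.01472562, -0.25213814, -0.96770115]))
{'time_s': 0.15, 'joint_positions': array([-1.99954551e-02,  3.20127148e-01,  1.56538719e+00, -1.22678272e-05,
        1.25738323e+00, -2.00159806e-02]), 'joint_velocities': array([ 0.0002906 ,  0.00033937, -0.00290894, -0.00039258, -0.00034841,
       -0.00046125]), 'joint_efforts': array([-5.72294630e-04, -4.12774551e+01, -2.32154489e+01,  7.26667210e-02,
        4.33494255e-02, -9.00343002e-05]), 'tcp_pos': array([5.74626801e+02, 6.92537077e-03, 2.13328204e+02]), 'ee_rot': array([-2.22075458e+00, -2.22080858e+00,  1.43290022e-03]), 'contact_force': array([ 0.45194218, -0.46788247, -0.59477106]), 'moment': array([-0.0055963 , -0.00028594, -0.02588027]), 'finger_force': 0.0, 'opening': 0.9955534842890005}
```

View pics/scene0.png

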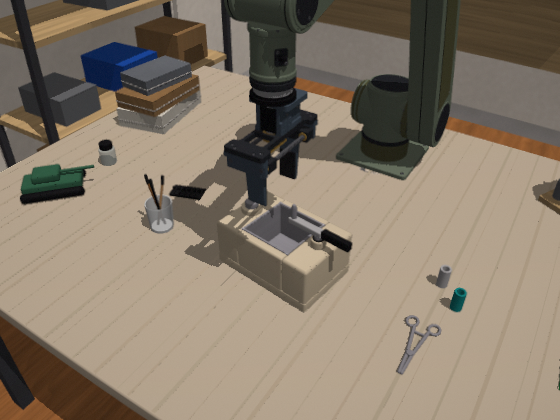

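View pics/side0.png

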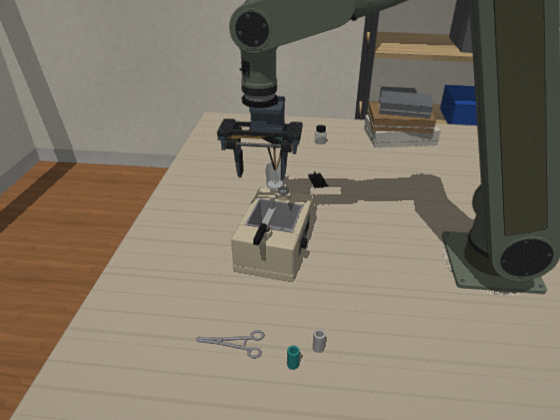

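Candidates for the sleeve: a grey tube at scene (444,277) / side (319,341), and a teal one at scene (459,299) / side (293,357). The description (aluminium) fits the grey one. I'll check it in a close crop along with the cleaner.

```bash
python3 - <<'E'
from h import *
a=cv2.imread("pics/scene0.png");b=cv2.imread("pics/side0.png")
def cr(im,x,y,w,h): return cv2.resize(im[y:y+h,x:x+w],(400,300),interpolation=cv2.INTER_CUBIC)
cv2.imwrite("pics/m1.png",np.vstack([np.hstack([cr(a,210,190,160,120),cr(b,215,180,120,90)]),np.hstack([cr(a,420,255,60,60*3//4),cr(b,270,325,60,45)])]))
E
```

```text
(no output)
```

View pics/m1.png

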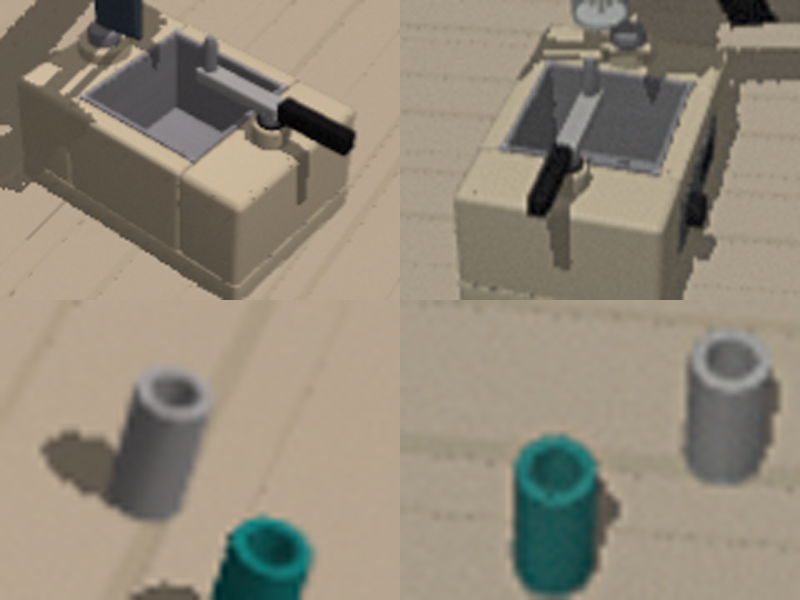

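The grey open-ended tube at scene (446,269) / side (320,334) is the aluminium sleeve, and the teal tube is the decoy. The spigot top is at scene (294,207) / side (272,199), and the button at scene (252,204) / side (283,189).

```bash
python3 - <<'E'
from h import *
s=env.calibration("scene");d=env.calibration("side")
for n,a,b,z in(("sleeve top",(446.1,269),(319.8,334.2),45),("teal top",(460.5,292),(293.4,350.6),45),("spigot top",(293.6,206.8),(272,198.6),171),("spigot foot",(293.6,218.8),(272,207.9),142),("button",(251.6,203.6),(283.1,189),125),("tab end mid",(348,242),(253.5,241.5),139)):
    print(n,*[np.round(v,1) for v in two(s,a,d,b)],onz(s,a,z).round(1)[:2],onz(d,b,z).round(1)[:2])
E
```

```text
sleeve top [419.6 308.6  43.7] 0.2 [421.  308.7] [419.7 309.8]
teal top [467.5 352.4  44.1] 0.7 [468.1 352.2] [467.6 353.5]
spigot top [548.1  28.7 167.2] 0.0 [552.4  31.2] [547.3  34.3]
spigot foot [548.5  29.3 140.3] 1.6 [551.4  31.3] [548.1  30.4]
button [533.7 -78.5 125.3] 3.1 [535.3 -77. ] [533.5 -81.7]
tab end mid [569.1 156.2 147. ] 11.8 [553.8 147.2] [572.2 155.2]
```

View pics/wrist0.png

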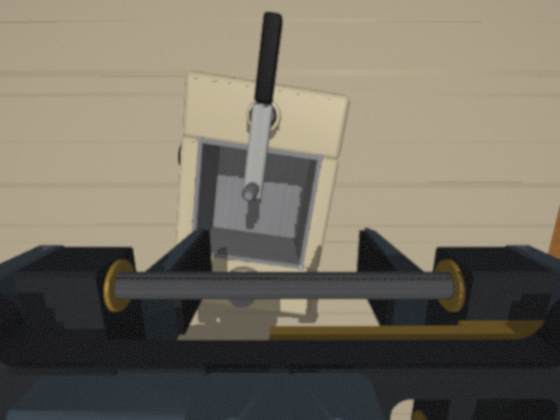

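The wrist view shows the spigot at (250,189), the post collar at (262,116), the tab's end at (272,14) and the button at (242,287). I'll measure the axis of the cleaner from it.

```bash
python3 - <<'E'
from h import *
c=env.calibration("wrist"); im=cv2.imread("pics/wrist0.png")
g=cv2.cvtColor(im,cv2.COLOR_BGR2HSV)
# black tab
m=((im.max(2)<60)).astype(np.uint8); m[110:]=0; m[:,:230]=0; m[:,310:]=0
k=cv2.findContours(m,0,1)[0]; k=max(k,key=cv2.contourArea); r=cv2.minAreaRect(k);print(r)
# tank rim & deck corners by eye
for n,p,z in(("tab end",(272,14),148),("tab in",(264,102),148),("spig",(250,190),171),("btn",(242,287),125),("deck nw",(188,73),105),("deck ne",(348,98),105),("tank nw",(199,139),105),("tank ne",(321,157),105),("tank se",(302,267),105)):
    print(n,onz(c,p,z).round(1))
s=env.calibration("side");w=c
print(two(env.calibration("scene"),(446.1,269),s,(319.8,334.2)))
print("spig/ wrist-scene",two(c,(250,190),env.calibration("scene"),(293.6,206.8)))
E
python3 - <<'E'
import cv2
im=cv2.imread("pics/wrist0.png")
cv2.imwrite("pics/w1.png",cv2.resize(im[0:320,160:360],None,fx=1.85,fy=1.85,interpolation=cv2.INTER_CUBIC))
E
```

```text
((268.00762939453125, 58.058013916015625), (17.457788467407227, 90.21276092529297), 6.519801616668701)
tab end [566.9 155.  148. ]
tab in [560.2  96.2 148. ]
spig [550.4  33.  171. ]
btn [534.1 -72.2 125. ]
deck nw [491.3 124.5 105. ]
deck ne [632.4 103.8 105. ]
tank nw [496.8  68.3 105. ]
tank ne [609.9  51.9 105. ]
tank se [593.9 -60.4 105. ]
(array([419.5913463 , 308.55485457,  43.65978733]), np.float64(0.18771031299203497))
spig/ wrist-scene (array([550.7113728 ,  31.63217102, 169.83861867]), np.float64(2.4525895810255953))
```

View pics/w1.png

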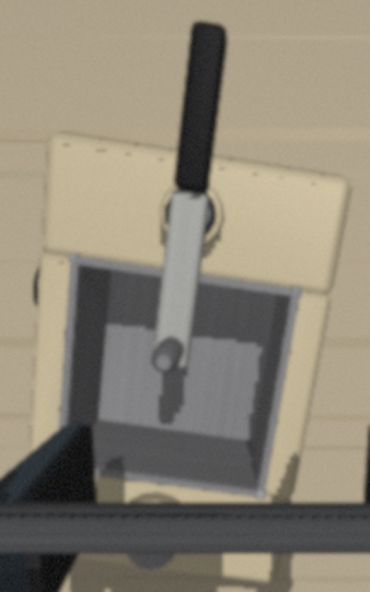

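>>> step_arm --deltas '[{"grip": 0.05,"travel": [0,0,0],"rot": [0,0,8.2]},{"grip": 0.05,"travel": [0.04,-0.028,0],"rot": [0,0,0]},{"grip": 0.05,"travel": [0.04,-0.028,0],"rot": [0,0,0]},{"grip": 0.05,"travel": [0.04,-0.028,0],"rot": [0,0,0]},{"grip": 0.05,"travel": [0.04,-0.028,0],"rot": [0,0,0]},{"grip": 0.05,"travel": [0.04,-0.028,0],"rot": [0,0,0]},{"grip": 0.05,"travel": [0.03,-0.028,0],"rot": [0,0,0]},{"grip": 0.05,"travel": [0,0,0],"rot": [0,0,0]}]'

```text
time_s: 0.95
tcp_pos: [438.7, 254.9, 213.8]
ee_rot: [-2.367, -2.062, 0.001]
contact_force: [0.0, -0.4, -0.9]
opening: 0.547
finger_force: 0.0
```

```bash
cat >> h.py <<'E'
def todo(target):
    s=env.sense(); M=R.from_rotvec(s["ee_rot"]).as_matrix()
    print("t",s["time_s"],"tcp",s["tcp_pos"].round(1),"F",s["contact_force"].round(1),"op",round(s["opening"]*91.2,1),"ff",round(float(s["finger_force"]),1),"yaw",np.degrees(np.arctan2(M[1,1],M[0,1])).round(2),"tilt",M[:,2].round(3))
    print("tool delta mm",((np.array(target)-s["tcp_pos"])@M).round(1))
E
python3 - <<'E'
from h import *
todo((420,309,100))
cv2.imwrite("pics/wrist2.png",env.camera("wrist"))
c=env.calibration("wrist");print(proj(c,[(420,309,45),(420,309,0),(548.5,30.5,171),(549.5,31,142)]))
E
```

```text
t 0.95 tcp [438.7 254.9 213.8] F [ 0.  -0.4 -0.9] op 49.9 ff 0.0 yaw -7.88 tilt [-0.002  0.001 -1.   ]
tool delta mm [ 50.9 -25.8 113.8]
[[258.91794773 152.25617054]
 [261.81799868 150.06481868]
 [427.76569157 436.06664577]
 [415.8066139  408.30942281]]
```

View pics/wrist2.png

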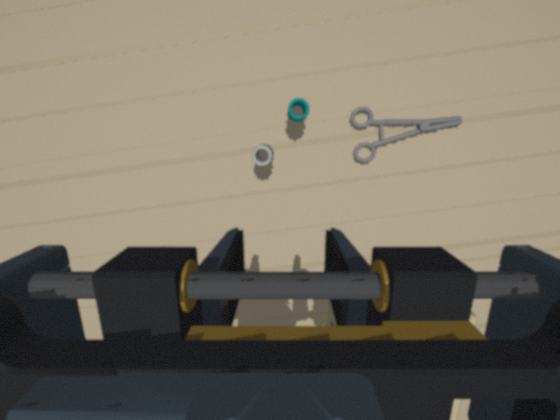

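The wrist view shows the aluminium ring at (263,154), teal at (298,109) and the hemostat well to the right. I'll refine the sleeve with the ring blob.

```bash
python3 - <<'E'
from h import *
im=cv2.imread("pics/wrist2.png");c=env.calibration("wrist")
s=im[135:175,245:282].astype(int); m=((abs(s.max(2)-s.min(2))<14)&(s.max(2)>120)).astype(np.uint8)
k=max(cv2.findContours(m,0,1)[0],key=cv2.contourArea);e=cv2.minEnclosingCircle(k);print(e,cv2.boundingRect(k))
p=(e[0][0]+245,e[0][1]+135);q=onz(c,p,45);print(p,q.round(1))
q2=two(c,p,env.calibration("scene"),(446.1,269));print(q2); print(two(c,p,env.calibration("side"),(319.8,334.2)))
todo((421.5,308.5,90))
E
```

```text
((17.462024688720703, 20.056962966918945), 11.033491134643555) (7, 10, 21, 21)
(262.4620246887207, 155.05696296691895) [423.5 305.4  45. ]
(array([423.53112692, 307.23589693,  47.17461909]), np.float64(3.5162268735893045))
(array([421.2412685 , 304.83147947,  38.67458116]), np.float64(3.4686577000434524))
t 1.0 tcp [440.2 253.1 213.8] F [ 1.1 -0.3  0. ] op 50.0 ff 0.0 yaw -7.95 tilt [-0. -0. -1.]
tool delta mm [ 52.3 -26.2 123.8]
```

>>> step_arm --deltas '[{"grip": 0.05,"travel": [0.026,-0.013,0.03],"rot": [0,0,0]},{"grip": 0.05,"travel": [0.026,-0.013,0.03],"rot": [0,0,0]},{"grip": 0.05,"travel": [0,0,0.04],"rot": [0,0,0]},{"grip": 0.05,"travel": [0,0,0.023],"rot": [0,0,0]},{"grip": 0.05,"travel": [0,0,0],"rot": [0,0,0.2]},{"grip": 0.05,"travel": [0,0,0],"rot": [0,0,0]},{"grip": 0.05,"travel": [0,0,0],"rot": [0,0,0]}]'

```text
time_s: 1.7
tcp_pos: [424.8, 306.9, 92.5]
ee_rot: [2.379, 2.051, 0.005]
contact_force: [0.4, 0.1, -0.5]
opening: 0.55
finger_force: 0.0
```

```bash
python3 - <<'E'
from h import *
c=env.calibration("wrist");im=env.camera("wrist");cv2.imwrite("pics/wrist3.png",im)
todo((421.5,308,16))
m=proj(c,[(421.5,308,45),(421.5,308,0)]);print(m)
s=im.astype(int); m=((abs(s.max(2)-s.min(2))<14)&(s.max(2)>120)).astype(np.uint8);m[260:]=0
for k in cv2.findContours(m,0,1)[0]:
    if cv2.contourArea(k)>100:
        e=cv2.minEnclosingCircle(k);print(e,cv2.boundingRect(k),onz(c,e[0],45).round(1))
E
```

```text
t 1.75 tcp [424.7 307.1  92.7] F [-0.8 -0.5 -0.2] op 50.0 ff 0.0 yaw -8.45 tilt [ 0.003  0.002 -1.   ]
tool delta mm [ 0.3 -3.5 76.7]
[[278.49793206 229.93079937]
 [279.24000567 214.64998548]]
((277.7088623046875, 230.06991577148438), 15.05460262298584) (263, 216, 30, 30) [420.9 308.   45. ]
((449.5, 201.5), 48.0677604675293) (404, 177, 92, 51) [554.4 311.2  45. ]
((525.5, 173.0), 28.377025604248047) (498, 165, 56, 20) [611.3 324.8  45. ]
((449.5, 170.5), 48.52328872680664) (401, 154, 98, 27) [554.5 335.1  45. ]
```

>>> step_arm --deltas '[{"grip": 0.05,"travel": [0,-0.0035,0.03],"rot": [0,0,0]},{"grip": 0.05,"travel": [0,0,0.03],"rot": [0,0,0]},{"grip": 0.05,"travel": [0,0,0.015],"rot": [0,0,0]},{"grip": 0.05,"travel": [0,0,0],"rot": [0,0,0]},{"grip": 0.01,"travel": [0,0,0],"rot": [0,0,0]},{"grip": 0.01,"travel": [0,0,0],"rot": [0,0,0]},{"grip": 0.01,"travel": [0,0,0],"rot": [0,0,0]},{"grip": 0.01,"travel": [0,0,0],"rot": [0,0,0]}]'

```text
time_s: 2.55
tcp_pos: [420.4, 307.7, 17.0]
ee_rot: [2.378, 2.053, 0.003]
contact_force: [-0.2, -0.2, 4.1]
opening: 0.25
finger_force: 30.0
```

>>> step_arm --deltas '[{"grip": 0.01,"travel": [0,0,0],"rot": [0,0,0]},{"grip": 0.01,"travel": [0,0,0],"rot": [0,0,0]}]'

```text
time_s: 2.75
tcp_pos: [420.4, 307.7, 17.0]
ee_rot: [2.378, 2.053, 0.003]
contact_force: [-0.2, -0.5, 5.6]
opening: 0.247
finger_force: 30.0
```

>>> step_arm --deltas '[{"grip": 0.01,"travel": [0,0,-0.02],"rot": [0,0,0]},{"grip": 0.01,"travel": [0,0,-0.045],"rot": [0,0,0]},{"grip": 0.01,"travel": [0,0,-0.045],"rot": [0,0,0]},{"grip": 0.01,"travel": [0,0,-0.045],"rot": [0,0,0]},{"grip": 0.01,"travel": [0,0,-0.045],"rot": [0,0,0]},{"grip": 0.01,"travel": [0,0,0],"rot": [0,0,0]},{"grip": 0.01,"travel": [0,0,0],"rot": [0,0,0]}]'

```text
time_s: 3.45
tcp_pos: [419.8, 307.3, 216.6]
ee_rot: [2.378, 2.053, 0.003]
contact_force: [-0.1, 0.7, -0.4]
opening: 0.248
finger_force: 30.0
```

```bash
python3 - <<'E'
from h import *
todo((549.5,31,215))
E
```

```text
t 3.45 tcp [419.8 307.3 216.6] F [-0.1  0.7 -0.4] op 22.6 ff 30.0 yaw -8.4 tilt [ 0.002  0.001 -1.   ]
tool delta mm [-254.4  168.6    1.5]
```

>>> step_arm --deltas '[{"grip": 0.01,"travel": [-0.036,0.024,0],"rot": [0,0,0]},{"grip": 0.01,"travel": [-0.036,0.024,0],"rot": [0,0,0]},{"grip": 0.01,"travel": [-0.036,0.024,0],"rot": [0,0,0]},{"grip": 0.01,"travel": [-0.036,0.024,0],"rot": [0,0,0]},{"grip": 0.01,"travel": [-0.036,0.024,0],"rot": [0,0,0]},{"grip": 0.01,"travel": [-0.036,0.024,0],"rot": [0,0,0]},{"grip": 0.01,"travel": [-0.036,0.024,0],"rot": [0,0,0]},{"grip": 0.01,"travel": [0,0,0],"rot": [0,0,0]}]'

```text
time_s: 4.25
tcp_pos: [549.7, 29.1, 213.1]
ee_rot: [-2.383, -2.046, 0.007]
contact_force: [0.3, 1.1, -0.4]
opening: 0.251
finger_force: 30.0
```

>>> step_arm --deltas '[{"grip": 0.01,"travel": [0,0,0],"rot": [0,0,0]},{"grip": 0.01,"travel": [0,0,0],"rot": [0,0,0]},{"grip": 0.01,"travel": [0,0,0],"rot": [0,0,0]}]'

```text
time_s: 4.55
tcp_pos: [548.3, 34.6, 215.3]
ee_rot: [-2.376, -2.054, 0.002]
contact_force: [0.6, -0.2, 0.4]
opening: 0.252
finger_force: 30.0
```

```bash
python3 - <<'E'
from h import *
todo((549.5,31,215))
ims={}
for n in("scene","side","wrist"):
    c=env.calibration(n);ims[n]=env.camera(n);cv2.imwrite(f"pics/{n}4.png",ims[n])
    print(n,proj(c,[(549.5,31,171),(549.5,31,142),(549.5,31,200)]).round(1).tolist())
def cr(im,x,y,w,h): return cv2.resize(im[y:y+h,x:x+w],(400,300),interpolation=cv2.INTER_CUBIC)
cv2.imwrite("pics/m4.png",np.vstack([np.hstack([cr(ims["scene"],260,170,80,60),cr(ims["side"],235,160,80,60)]),np.hstack([cr(ims["wrist"],200,0,160,120),cr(ims["wrist"],180,150,200,150)])]))
E
```

```text
t 4.55 tcp [548.3  34.6 215.3] F [ 0.6 -0.2  0.4] op 23.0 ff 30.0 yaw -8.3 tilt [-0.001  0.    -1.   ]
tool delta mm [-3.4  1.7  0.3]
scene [[294.3, 206.0], [294.0, 218.2], [294.6, 193.3]]
side [[271.2, 197.7], [271.4, 208.0], [271.1, 187.2]]
wrist [[284.8, 235.7], [284.7, 224.5], [284.9, 250.1]]
```

View pics/m4.png

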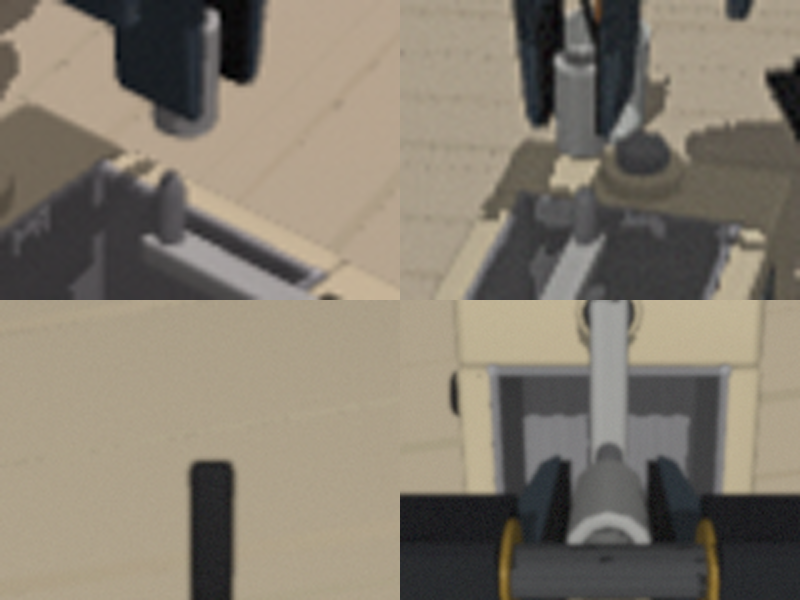

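```bash
python3 - <<'E'
from h import *
t=env.sense()["tcp_pos"]
J=[];d={}
for n,us,up in(("scene",297.1,294.6),("side",271.0,272.2)):
    c=env.calibration(n)
    def solve(z): 
        p0=np.array([549.5,31,z]);f=lambda a,b:proj(c,p0+[a,b,0])[0,0]
        return f(0,0),np.array([f(1,0)-f(0,0),f(0,1)-f(0,0)])
    a,g=solve(200);b,h=solve(158); J.append((g,us-a,h,up-b))
S=np.linalg.solve([j[0] for j in J],[j[1] for j in J])+[549.5,31]
P=np.linalg.solve([j[2] for j in J],[j[3] for j in J])+[549.5,31]
print("sleeve",S,"spigot",P)
todo((t[0]+P[0]-S[0],t[1]+P[1]-S[1],t[2]))
E
```

```text
sleeve [549.14472818  36.03248902] spigot [547.41500874  30.72691377]
t 4.7 tcp [548.8  34.4 216. ] F [ 0.4  0.8 -0.1] op 22.8 ff 30.0 yaw -8.31 tilt [ 0.  0. -1.]
tool delta mm [-5.5 -0.9 -0. ]
```

The sleeve is about 5 mm off in y from the spigot, and the wrist view shows it centred across. I'll correct that and descend close to the tip.

>>> step_arm --deltas '[{"grip": 0.01,"travel": [-0.005,-0.0005,0.02],"rot": [0,0,0]},{"grip": 0.01,"travel": [0,0,0],"rot": [0,0,0]},{"grip": 0.01,"travel": [0,0,0],"rot": [0,0,0]},{"grip": 0.01,"travel": [0,0,0],"rot": [0,0,0]}]'

```text
time_s: 5.1
tcp_pos: [548.4, 28.9, 196.8]
ee_rot: [2.377, 2.053, 0.002]
contact_force: [0.4, 0.9, -0.2]
opening: 0.248
finger_force: 30.0
```

```bash
python3 - <<'E'
from h import *
todo((547.8,30,180))
ims={}
for n in("scene","side"): ims[n]=env.camera(n)
def cr(im,x,y,w,h): return cv2.resize(im[y:y+h,x:x+w],(400,300),interpolation=cv2.INTER_CUBIC)
cv2.imwrite("pics/m5.png",np.hstack([cr(ims["scene"],260,170,80,60),cr(ims["side"],235,160,80,60)]))
E
```

```text
t 5.1 tcp [548.4  28.9 196.8] F [ 0.4  0.9 -0.2] op 22.6 ff 30.0 yaw -8.38 tilt [ 0.001  0.    -1.   ]
tool delta mm [ 1.  -0.8 16.8]
```

View pics/m5.png

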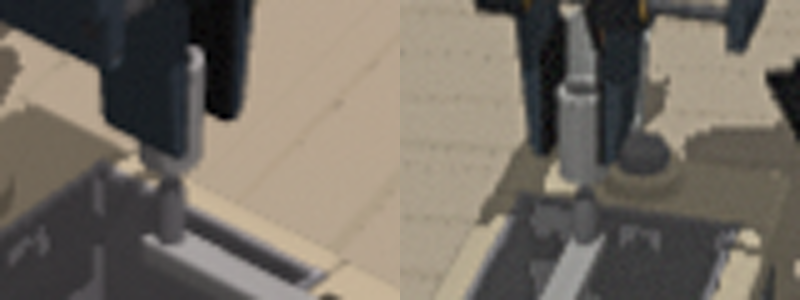

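Scene shows sleeve and spigot both at crop column 173; side shows the sleeve about 0.6 px (1.3 mm) too far +x. I'll shift −1 mm and lower it slowly.

>>> step_arm --deltas '[{"grip": 0.01,"travel": [0.0003,-0.001,0.005],"rot": [0,0,0]},{"grip": 0.01,"travel": [0,0,0.006],"rot": [0,0,0]},{"grip": 0.01,"travel": [0,0,0.006],"rot": [0,0,0]},{"grip": 0.01,"travel": [0,0,0.004],"rot": [0,0,0]},{"grip": 0.01,"travel": [0,0,0],"rot": [0,0,0]}]'

```text
time_s: 5.7
tcp_pos: [546.6, 29.0, 174.0]
ee_rot: [-2.377, -2.052, 0.002]
contact_force: [-0.8, 0.6, -0.3]
opening: 0.249
finger_force: 30.0
```

>>> step_arm --deltas '[{"grip": 0.01,"travel": [0,0,0.005],"rot": [0,0,0]},{"grip": 0.01,"travel": [0,0,0.005],"rot": [0,0,0]},{"grip": 0.01,"travel": [0,0,0.002],"rot": [0,0,0]},{"grip": 0.01,"travel": [0,0,0],"rot": [0,0,0]}]'

```text
time_s: 6.1
tcp_pos: [546.7, 29.0, 162.5]
ee_rot: [-2.378, -2.052, 0.001]
contact_force: [0.4, 0.4, -1.4]
opening: 0.248
finger_force: 30.0
```

>>> step_arm --deltas '[{"grip": 0.01,"travel": [0,0,0.002],"rot": [0,0,0]},{"grip": 0.01,"travel": [0,0,0.001],"rot": [0,0,0]},{"grip": 0.01,"travel": [0,0,0.001],"rot": [0,0,0]},{"grip": 0.01,"travel": [0,0,0],"rot": [0,0,0]}]'

```text
time_s: 6.5
tcp_pos: [547.1, 29.0, 159.3]
ee_rot: [2.378, 2.053, 0.001]
contact_force: [-0.9, 0.5, 1.8]
opening: 0.25
finger_force: 30.0
```

>>> step_arm --deltas '[{"grip": 0.01,"travel": [0,0,0.001],"rot": [0,0,0]},{"grip": 0.01,"travel": [0,0,0.001],"rot": [0,0,0]},{"grip": 0.01,"travel": [0,0,0],"rot": [0,0,0]}]'

```text
time_s: 6.8
tcp_pos: [547.1, 28.9, 158.7]
ee_rot: [2.377, 2.052, 0.001]
contact_force: [-2.3, -0.7, 9.7]
opening: 0.248
finger_force: 30.0
```

Contact comes at TCP z≈159, which matches home (142+17). One more small press, then release.

>>> step_arm --deltas '[{"grip": 0.01,"travel": [0,0,0.001],"rot": [0,0,0]},{"grip": 0.01,"travel": [0,0,0],"rot": [0,0,0]}]'

```text
time_s: 7.0
tcp_pos: [547.2, 28.8, 158.5]
ee_rot: [2.377, 2.052, 0.002]
contact_force: [-4.8, -0.6, 13.1]
opening: 0.251
finger_force: 30.0
```

>>> step_arm --deltas '[{"grip": 0.05,"travel": [0,0,0],"rot": [0,0,0]},{"grip": 0.05,"travel": [0,0,0],"rot": [0,0,0]},{"grip": 0.05,"travel": [0,0,0],"rot": [0,0,0]},{"grip": 0.05,"travel": [0,0,-0.02],"rot": [0,0,0]},{"grip": 0.05,"travel": [0,0,-0.04],"rot": [0,0,0]},{"grip": 0.05,"travel": [0,0,-0.03],"rot": [0,0,0]},{"grip": 0.05,"travel": [0,0,0],"rot": [0,0,0]},{"grip": 0.0,"travel": [0,0,0],"rot": [0,0,0]}]'

```text
time_s: 7.8
tcp_pos: [547.0, 29.1, 245.9]
ee_rot: [2.378, 2.053, 0.0]
contact_force: [-0.5, 0.6, -1.0]
opening: 0.489
finger_force: 0.0
```

```bash
python3 - <<'E'
from h import *
y=np.array([.1426,.9898]);P=np.array([547.3,30]);b=P-110*y;print("button",b)
todo((b[0],b[1],150))
ims={}
for n in("scene","side","wrist"): ims[n]=env.camera(n)
print(proj(env.calibration("wrist"),[(*b,125),(*P,187)]))
def cr(im,x,y,w,h): return cv2.resize(im[y:y+h,x:x+w],(400,300),interpolation=cv2.INTER_CUBIC)
cv2.imwrite("pics/m6.png",np.vstack([np.hstack([cr(ims["scene"],220,170,120,90),cr(ims["side"],235,160,80,60)]),np.hstack([cr(ims["wrist"],180,50,200,150),cr(ims["wrist"],180,150,200,150)])]))
E
```

```text
button [531.614 -78.878]
t 7.8 tcp [547.   29.1 245.9] F [-0.5  0.6 -1. ] op 44.6 ff 0.0 yaw -8.39 tilt [ 0. -0. -1.]
tool delta mm [-109.     0.5   95.9]
[[284.97470297 302.57413568]
 [284.60971589 225.27407209]]
```

View pics/m6.png

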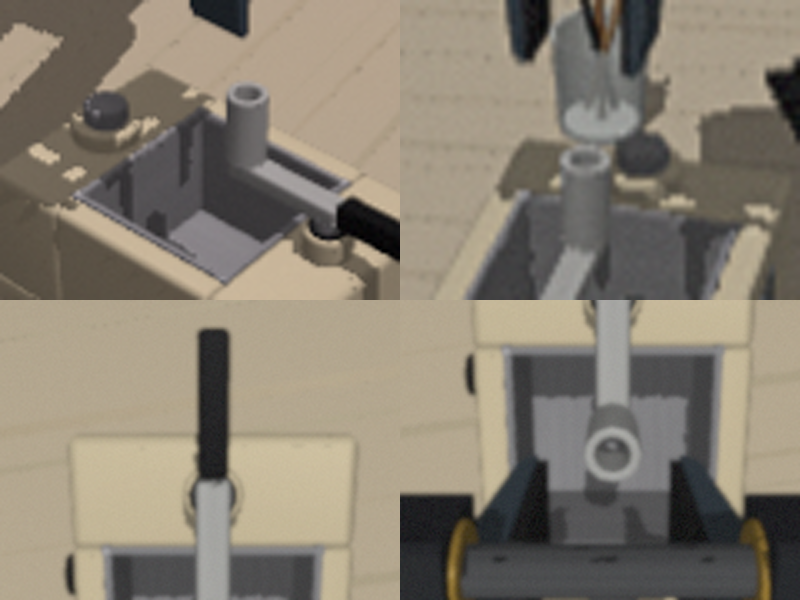

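The sleeve stands home on the arm in all views (scene crop 248,125), and the button is at scene (252,202). Next: close the fingers and go over the button.

>>> step_arm --deltas '[{"grip": 0.0,"travel": [-0.04,0,0],"rot": [0,0,0]},{"grip": 0.0,"travel": [-0.04,0,0],"rot": [0,0,0]},{"grip": 0.0,"travel": [-0.028,0.001,0.01],"rot": [0,0,0]},{"grip": 0.0,"travel": [0,0,0.04],"rot": [0,0,0]},{"grip": 0.0,"travel": [0,0,0.04],"rot": [0,0,0]},{"grip": 0.0,"travel": [0,0,0],"rot": [0,0,0]},{"grip": 0.0,"travel": [0,0,0],"rot": [0,0,0]},{"grip": 0.0,"travel": [0,0,0],"rot": [0,0,0]}]'

```text
time_s: 8.75
tcp_pos: [533.6, -78.0, 157.7]
ee_rot: [2.376, 2.052, 0.003]
contact_force: [0.9, 0.1, 0.4]
opening: 0.004
finger_force: 0.0
```

```bash
python3 - <<'E'
from h import *
todo((532.5,-79,125))
E
```

```text
t 8.75 tcp [533.6 -78.  157.7] F [0.9 0.1 0.4] op 0.4 ff 0.0 yaw -8.38 tilt [ 0.003 -0.    -1.   ]
tool delta mm [-1.2 -1.1 32.7]
```

>>> step_arm --deltas '[{"grip": 0.0,"travel": [-0.001,-0.0005,0.02],"rot": [0,0,0]},{"grip": 0.0,"travel": [0,0,0.01],"rot": [0,0,0]},{"grip": 0.0,"travel": [0,0,0.005],"rot": [0,0,0]},{"grip": 0.0,"travel": [0,0,0.0035],"rot": [0,0,0]},{"grip": 0.0,"travel": [0,0,0],"rot": [0,0,0]}]'

```text
time_s: 9.25
tcp_pos: [532.6, -78.9, 121.1]
ee_rot: [2.376, 2.051, 0.004]
contact_force: [-3.8, 0.7, 17.3]
opening: 0.002
finger_force: 8.4
```

>>> step_arm --deltas '[{"grip": 0.0,"travel": [0,0,-0.02],"rot": [0,0,0]},{"grip": 0.0,"travel": [0,0,-0.04],"rot": [0,0,0]},{"grip": 0.0,"travel": [0,0,-0.05],"rot": [0,0,0]},{"grip": 0.05,"travel": [0,0,-0.01],"rot": [0,0,0]},{"grip": 0.05,"travel": [0,0,0],"rot": [0,0,0]}]'

```text
time_s: 9.75
tcp_pos: [532.8, -78.9, 240.2]
ee_rot: [2.375, 2.05, 0.006]
contact_force: [-0.8, 0.2, -0.7]
opening: 0.149
finger_force: 0.0
```

```bash
python3 - <<'E'
from h import *
P=np.array([547.3,30]);y=np.array([.1426,.9898]);T=P+108*y;print("tab",T)
todo((*T,240))
for n in("scene","side","wrist"):
    im=env.camera(n);cv2.imwrite(f"pics/{n}7.png",im);c=env.calibration(n)
    print(n,proj(c,[(*P,187),(*P,207),(*T,148),(*T,168)]).round(1).tolist())
    if n!="wrist":
        a=cv2.imread("pics/%s4.png"%n); x=255 if n=="side" else 285
# tab (dark) columns in scene and side
for n,(x0,y0,x1,y1) in(("scene",(310,215,370,260)),("side",(240,205,285,255))):
    for k in("4","7"):
        im=cv2.imread(f"pics/{n}{k}.png")[y0:y1,x0:x1]
        m=(im.max(2)<45).astype(np.uint8); q=max(cv2.findContours(m,0,1)[0],key=cv2.contourArea); b=cv2.boundingRect(q);print(n,k,b[0]+x0,b[1]+y0,b[2:])
E
```

```text
tab [562.7008 136.8984]
t 9.75 tcp [532.8 -78.9 240.2] F [-0.8  0.2 -0.7] op 13.6 ff 0.0 yaw -8.39 tilt [ 0.006 -0.001 -1.   ]
tool delta mm [ 2.179e+02 -1.900e+00  2.000e-01]
scene [[294.6, 198.3], [294.9, 189.4], [341.1, 238.9], [342.0, 230.3]]
side [[272.2, 191.8], [272.1, 184.4], [259.1, 233.2], [258.8, 225.8]]
wrist [[284.3, 78.6], [284.2, 72.9], [283.9, -71.2], [283.8, -91.3]]
scene 4 313 230 (39, 22)
scene 7 321 222 (31, 22)
side 4 254 223 (15, 22)
side 7 253 217 (16, 21)
```

The tab rose about 8 px in scene and 6 px in side, roughly 19 mm, so the post is at its first stop. Now over the tab.

>>> step_arm --deltas '[{"grip": 0.05,"travel": [0.043,0,-0.005],"rot": [0,0,0]},{"grip": 0.05,"travel": [0.043,0,0],"rot": [0,0,0]},{"grip": 0.05,"travel": [0.043,0,0],"rot": [0,0,0]},{"grip": 0.05,"travel": [0.043,0,0],"rot": [0,0,0]},{"grip": 0.05,"travel": [0.044,0,0],"rot": [0,0,0]},{"grip": 0.05,"travel": [0,0,0],"rot": [0,0,0]},{"grip": 0.05,"travel": [0,0,0],"rot": [0,0,0]},{"grip": 0.05,"travel": [0,0,0],"rot": [0,0,0]}]'

```text
time_s: 10.7
tcp_pos: [562.5, 133.8, 241.2]
ee_rot: [-2.378, -2.052, 0.004]
contact_force: [0.3, -0.5, -0.1]
opening: 0.547
finger_force: 0.0
```

```bash
python3 - <<'E'
from h import *
T=np.array([563,137.5]);todo((*T,140))
ims={}
for n in("scene","side","wrist"):
    ims[n]=env.camera(n);cv2.imwrite(f"pics/{n}8.png",ims[n]);c=env.calibration(n)
    print(n,proj(c,[(*T,159),(*T,168)]).round(1).tolist())
def cr(im,x,y,w,h): return cv2.resize(im[y:y+h,x:x+w],(400,300),interpolation=cv2.INTER_CUBIC)
cv2.imwrite("pics/m8.png",np.vstack([np.hstack([cr(ims["scene"],260,170,120,90),cr(ims["side"],215,160,120,90)]),np.hstack([cr(ims["wrist"],180,150,200,150),cr(ims["wrist"],0,0,560,420)])]))
E
```

```text
t 10.7 tcp [562.5 133.8 241.2] F [ 0.3 -0.5 -0.1] op 49.9 ff 0.0 yaw -8.43 tilt [-0.003 -0.001 -1.   ]
tool delta mm [  3.9   0.2 101.2]
scene [[341.8, 234.4], [342.2, 230.5]]
side [[258.8, 229.4], [258.6, 226.0]]
wrist [[282.7, 213.5], [282.6, 216.3]]
```

View pics/m8.png

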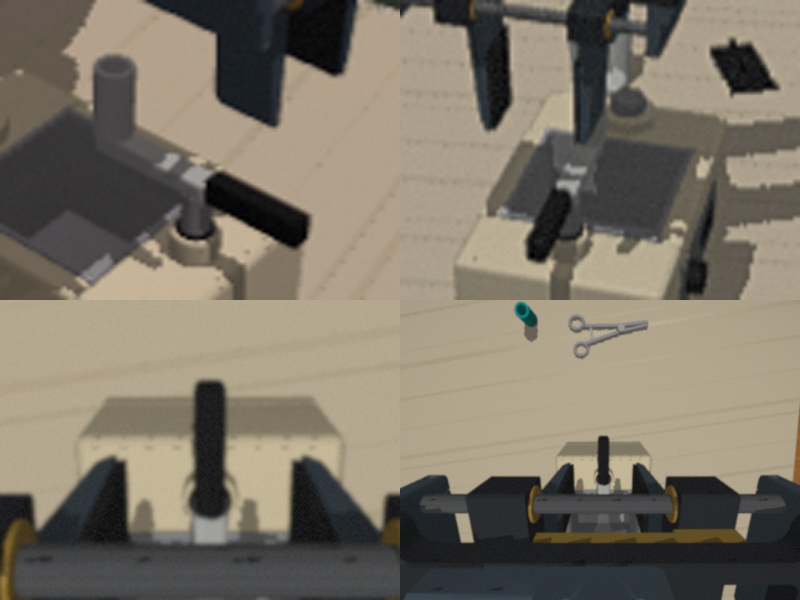

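The tab is centred between the fingers (wrist 284,190); the post is raised with the sleeve in place. Lowering and gripping.

>>> step_arm --deltas '[{"grip": 0.05,"travel": [0.004,0.001,0.03],"rot": [0,0,0]},{"grip": 0.05,"travel": [0,0,0.035],"rot": [0,0,0]},{"grip": 0.05,"travel": [0,0,0.025],"rot": [0,0,0]},{"grip": 0.05,"travel": [0,0,0.011],"rot": [0,0,0]},{"grip": 0.05,"travel": [0,0,0],"rot": [0,0,0]},{"grip": 0.05,"travel": [0,0,0],"rot": [0,0,0]}]'

```text
time_s: 11.45
tcp_pos: [565.6, 138.4, 142.7]
ee_rot: [2.378, 2.051, 0.003]
contact_force: [-0.1, 0.3, -0.0]
opening: 0.545
finger_force: 0.0
```

>>> step_arm --deltas '[{"grip": 0.0,"travel": [0,0,0],"rot": [0,0,0]},{"grip": 0.0,"travel": [0,0,0],"rot": [0,0,0]},{"grip": 0.0,"travel": [0,0,0],"rot": [0,0,0]},{"grip": 0.0,"travel": [0,0,0],"rot": [0,0,0]},{"grip": 0.0,"travel": [0,0,0],"rot": [0,0,0]},{"grip": 0.0,"travel": [0,0,0],"rot": [0,0,0]}]'

```text
time_s: 12.05
tcp_pos: [564.0, 138.8, 141.4]
ee_rot: [-2.377, -2.052, 0.001]
contact_force: [-3.0, 0.7, 0.7]
opening: 0.152
finger_force: 30.0
```

>>> step_arm --deltas '[{"grip": 0.0,"travel": [0,-0.001,-0.004],"rot": [0,0,0]},{"grip": 0.0,"travel": [0,0,-0.006],"rot": [0,0,0]},{"grip": 0.0,"travel": [0,0,-0.006],"rot": [0,0,0]},{"grip": 0.0,"travel": [0,0,-0.006],"rot": [0,0,0]},{"grip": 0.0,"travel": [0,0,-0.006],"rot": [0,0,0]},{"grip": 0.0,"travel": [0,0,-0.006],"rot": [0,0,0]},{"grip": 0.0,"travel": [0,0,-0.006],"rot": [0,0,0]},{"grip": 0.0,"travel": [0,0,0],"rot": [0,0,0]}]'

```text
time_s: 12.85
tcp_pos: [563.9, 138.8, 182.1]
ee_rot: [2.378, 2.052, 0.001]
contact_force: [2.1, 0.0, -4.7]
opening: 0.15
finger_force: 30.0
```

>>> step_arm --deltas '[{"grip": 0.0,"travel": [0,0,-0.003],"rot": [0,0,0]},{"grip": 0.0,"travel": [0,0,-0.003],"rot": [0,0,0]},{"grip": 0.0,"travel": [0,0,-0.001],"rot": [0,0,0]},{"grip": 0.0,"travel": [0,0,0],"rot": [0,0,0]},{"grip": 0.0,"travel": [0,0,0],"rot": [0,0,0]}]'

```text
time_s: 13.35
tcp_pos: [563.9, 138.8, 188.4]
ee_rot: [2.378, 2.053, 0.001]
contact_force: [4.6, 0.4, -5.6]
opening: 0.15
finger_force: 30.0
```

Up 47 mm; creeping to the stop while watching the pull.

>>> step_arm --deltas '[{"grip": 0.0,"travel": [0,0,-0.001],"rot": [0,0,0]},{"grip": 0.0,"travel": [0,0,-0.001],"rot": [0,0,0]},{"grip": 0.0,"travel": [0,0,0],"rot": [0,0,0]},{"grip": 0.0,"travel": [0,0,0],"rot": [0,0,0]}]'

```text
time_s: 13.75
tcp_pos: [563.9, 138.7, 190.6]
ee_rot: [2.378, 2.053, 0.001]
contact_force: [4.6, 1.1, -7.0]
opening: 0.155
finger_force: 30.0
```

>>> step_arm --deltas '[{"grip": 0.0,"travel": [0,0.0005,-0.001],"rot": [0,0,0]},{"grip": 0.0,"travel": [0,0,0],"rot": [0,0,0]},{"grip": 0.0,"travel": [0,0,0],"rot": [0,0,0]}]'

```text
time_s: 14.05
tcp_pos: [563.9, 138.8, 191.4]
ee_rot: [-2.378, -2.053, 0.0]
contact_force: [3.0, 0.6, -7.3]
opening: 0.151
finger_force: 30.0
```

>>> step_arm --deltas '[{"grip": 0.0,"travel": [0,0,-0.001],"rot": [0,0,0]},{"grip": 0.0,"travel": [0,0,0],"rot": [0,0,0]},{"grip": 0.0,"travel": [0,0,0],"rot": [0,0,0]}]'

```text
time_s: 14.35
tcp_pos: [563.9, 138.8, 192.4]
ee_rot: [-2.378, -2.052, 0.001]
contact_force: [2.8, 0.5, -7.8]
opening: 0.153
finger_force: 30.0
```

>>> step_arm --deltas '[{"grip": 0.0,"travel": [0,0,-0.001],"rot": [0,0,0]},{"grip": 0.0,"travel": [0,0,0],"rot": [0,0,0]},{"grip": 0.0,"travel": [0,0,0],"rot": [0,0,0]}]'

```text
time_s: 14.65
tcp_pos: [563.9, 138.7, 193.3]
ee_rot: [-2.378, -2.052, 0.001]
contact_force: [2.0, 0.5, -8.5]
opening: 0.152
finger_force: 30.0
```

>>> step_arm --deltas '[{"grip": 0.0,"travel": [0,0,-0.001],"rot": [0,0,0]},{"grip": 0.0,"travel": [0,0,0],"rot": [0,0,0]},{"grip": 0.0,"travel": [0,0,0],"rot": [0,0,0]}]'

```text
time_s: 14.95
tcp_pos: [563.9, 138.6, 193.4]
ee_rot: [-2.378, -2.052, 0.002]
contact_force: [4.6, 1.7, -16.7]
opening: 0.152
finger_force: 30.0
```

The force jumped to 16.7 N with no motion, so this is the rigid stop. I'll hold for a moment and check for slip and the sleeve's height numerically.

>>> step_arm --deltas '[{"grip": 0.0,"travel": [0,0,0],"rot": [0,0,0]},{"grip": 0.0,"travel": [0,0,0],"rot": [0,0,0]},{"grip": 0.0,"travel": [0,0,0],"rot": [0,0,0]},{"grip": 0.0,"travel": [0,0,0],"rot": [0,0,0]},{"grip": 0.0,"travel": [0,0,0],"rot": [0,0,0]},{"grip": 0.0,"travel": [0,0,0],"rot": [0,0,0]},{"grip": 0.0,"travel": [0,0,0],"rot": [0,0,0]},{"grip": 0.0,"travel": [0,0,0],"rot": [0,0,0]}]'

```text
time_s: 15.75
tcp_pos: [563.8, 138.6, 193.5]
ee_rot: [-2.378, -2.052, 0.002]
contact_force: [6.3, 1.4, -20.8]
opening: 0.151
finger_force: 30.0
```

```bash
python3 - <<'E'
from h import *
P=(547.3,30);todo((564,138.7,193.4))
for n in("scene","side"):
    im=env.camera(n);c=env.calibration(n)
    pp=proj(c,[(*P,257),(*P,212)]);print(n,pp.round(1).tolist(),"at first stop",proj(c,[(*P,207)]).round(1))
    old=cv2.imread(f"pics/{n}8.png");u=int(round(pp[0,0]))
    d=[(v,im[v,u].tolist(),old[v,u].tolist()) for v in range(int(pp[0,1])-10,int(pp[1,1])+8,2)];print(*d,sep="\n")
E
```

```text
t 15.75 tcp [563.8 138.6 193.5] F [  6.3   1.4 -20.8] op 13.7 ff 30.0 yaw -8.4 tilt [-0.001 -0.    -1.   ]
tool delta mm [0.1 0.2 0.1]
scene [[295.5, 166.1], [294.9, 187.1]] at first stop [[294.9 189.4]]
(156, [140, 162, 179], [126, 145, 159])
(158, [141, 163, 180], [140, 162, 179])
(160, [139, 161, 178], [139, 161, 178])
(162, [118, 133, 144], [130, 151, 167])
(164, [72, 72, 74], [140, 162, 178])
(166, [71, 71, 73], [142, 161, 179])
(168, [85, 85, 87], [141, 161, 179])
(170, [71, 72, 74], [142, 161, 179])
(172, [70, 71, 73], [140, 160, 178])
(174, [71, 71, 73], [142, 162, 179])
(176, [69, 68, 72], [141, 161, 179])
(178, [71, 70, 74], [140, 162, 180])
(180, [70, 69, 73], [139, 160, 178])
(182, [70, 70, 73], [139, 160, 178])
(184, [70, 69, 72], [134, 156, 174])
(186, [69, 69, 71], [106, 116, 128])
(188, [69, 69, 73], [71, 72, 74])
(190, [70, 71, 73], [69, 69, 72])
(192, [66, 68, 68], [84, 84, 87])
(194, [69, 68, 71], [70, 70, 73])
side [[271.9, 165.1], [272.1, 182.5]] at first stop [[272.1 184.4]]
(155, [62, 56, 49], [33, 31, 30])
(157, [46, 43, 38], [21, 18, 20])
(159, [44, 41, 31], [37, 36, 33])
(161, [45, 44, 39], [40, 38, 37])
(163, [43, 42, 37], [47, 47, 44])
(165, [43, 40, 34], [36, 37, 36])
(167, [42, 41, 35], [30, 28, 30])
(169, [60, 52, 45], [33, 31, 31])
(171, [78, 71, 63], [33, 34, 34])
(173, [62, 57, 49], [32, 29, 31])
(175, [59, 53, 52], [44, 41, 38])
(177, [31, 31, 28], [42, 38, 33])
(179, [32, 33, 33], [43, 41, 36])
(181, [43, 81, 100], [45, 40, 39])
(183, [32, 50, 62], [42, 38, 32])
(185, [43, 40, 34], [46, 43, 41])
(187, [56, 52, 50], [54, 49, 46])
(189, [87, 84, 86], [50, 44, 42])
```

The sleeve's rim rose 23.5 px against 23.3 predicted for 20→70 mm. I'll ease the pull slightly to keep it clear of slipping, then hand in.

>>> step_arm --deltas '[{"grip": 0.0,"travel": [0,0,0.0003],"rot": [0,0,0]},{"grip": 0.0,"travel": [0,0,0],"rot": [0,0,0]},{"grip": 0.0,"travel": [0,0,0],"rot": [0,0,0]},{"grip": 0.0,"travel": [0,0,0],"rot": [0,0,0]},{"grip": 0.0,"travel": [0,0,0],"rot": [0,0,0]},{"grip": 0.0,"travel": [0,0,0],"rot": [0,0,0]}]'

```text
time_s: 16.45
tcp_pos: [563.8, 138.6, 193.6]
ee_rot: [-2.378, -2.052, 0.002]
contact_force: [4.7, 1.0, -23.9]
opening: 0.156
finger_force: 30.0
```

>>> step_arm --deltas '[{"grip": 0.0,"travel": [0,0,0.0003],"rot": [0,0,0]},{"grip": 0.0,"travel": [0,0,0],"rot": [0,0,0]},{"grip": 0.0,"travel": [0,0,0],"rot": [0,0,0]},{"grip": 0.0,"travel": [0,0,0],"rot": [0,0,0]},{"grip": 0.0,"travel": [0,0,0],"rot": [0,0,0]},{"grip": 0.0,"travel": [0,0,0],"rot": [0,0,0]}]'

```text
time_s: 17.05
tcp_pos: [563.9, 138.6, 193.7]
ee_rot: [-2.378, -2.053, 0.001]
contact_force: [3.7, 1.1, -24.1]
opening: 0.146
finger_force: 30.0
```

>>> step_arm --deltas '[{"grip": 0.0,"travel": [0,0,0.0003],"rot": [0,0,0]},{"grip": 0.0,"travel": [0,0,0],"rot": [0,0,0]},{"grip": 0.0,"travel": [0,0,0],"rot": [0,0,0]},{"grip": 0.0,"travel": [0,0,0],"rot": [0,0,0]},{"grip": 0.0,"travel": [0,0,0],"rot": [0,0,0]},{"grip": 0.0,"travel": [0,0,0],"rot": [0,0,0]}]'

```text
time_s: 17.65
tcp_pos: [563.9, 138.6, 193.6]
ee_rot: [-2.378, -2.053, 0.001]
contact_force: [1.9, 0.1, -22.5]
opening: 0.155
finger_force: 30.0
```

```bash
python3 -c "
from station import env
print(env.hand_in())"
```

```text
the job is handed in; nothing more can be done
None
```

I handed the job in at 17.65 s with the sleeve seated on the spigot, the button pressed, and the gripper still holding the post at its second stop with about 22 N of pull; the hand-in returned no verdict.

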